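Seat the roast thermometer in its charging dock

ROBOT

A 6-joint arm with a two-finger parallel gripper is mounted at the origin on a cart in front of the work surface, level with it; the furniture and walls round the work are solid. World frame = base frame: x ahead of the robot, y to its left, z up, the work surface at z = 0. Lengths are in m, angles in rad, forces in N, time in s.
With the tool pointing down it reaches from about 0.325 to 0.9 m from the base axis. Payload 3.5 kg.
Tool frame: the origin (TCP) lies on the centre line of the jaws, within the pads' length; the fingertips stand tip_extent ahead of it and the grasp point (between the pads) is the TCP (tip_extent is the distance from the TCP to the fingertips, in m); z points along the fingers, y is the line along which they close (so a half turn about z gives the same grasp; the last joint's range is limited). The gripper opens to 85 mm and grips with 20 to 120 N. Pads are 22 mm wide; open, the fingers measure 114 mm over their backs; the gripper's body (76 mm by 85 mm) begins 54 mm behind the grasp point. The pads swing forward as they close: fully open they stand 13 mm farther back than shut.
Start: joints at [1.035, 0.276, -0.026, 1.268, 0, 1.467], TCP at [0.262, 0.567, 0.25] pointing down, gripper open.
Joint ranges: [-3.12, 3.12], [-0.85, 1.88], [-1.08, 1.24], [-1.95, 2.15], [-1.57, 1.53], [-3.14, 3.14]. Speed limits (rad/s): [2.57, 2.57, 3.14, 3.14, 3.14, 3.14].

INTERFACE

Orientations are given as a rotation vector (axis times angle).
In Python, from rig import state, camera, sign_off, tip_extent gives the robot as it stands.
- The arm moves only by the tool carry_out, never from a script. Its argument "commands" is text: rows parted by semicolons, each of 6 numbers parted by spaces: the shift along the world's x, y, z each as a share of 250 mm, from -1 to 1, then the turn, a rotation vector about the world's x, y, z each as a share of pi rad, from -1 to 1. A call has 1 to 10 rows; each row is the pose to reach, as a shift and turn from the pose commanded when the call began, turning the shorter way round; what a row does not reach only later rows make up. A row lasts 1/10 s, in which the tool goes at most 50 mm and 8.59 degrees, less where a joint would pass 70% of its speed; a pose out of reach is approached as far as the arm can. A call with a number of a shift or a turn outside -1 to 1 is refused whole. A call with a gripper value outside its range is refused whole. "gripper" is the opening, from -1 (shut) to 1 (fully open), set as the call begins (left out, the last holds). The fingers move at their own pace and stop on an object; "newtons" is the grip in N (left out, the last holds). Time passes only in rows, so rows that repeat a pose let the fingers close. It gives the time, the measured TCP pose, the force, the opening and the grip force at its end, in the units of the state.
- state(): the state, without advancing time (a new reading comes with each control period).
- camera(name): name is "side" or "top"; returns a dict with "frame" (480x640x3 uint8, blue, green, red), "depth" (480x640 float32, m along the optical axis (not along the pixel's ray), 0 where there is no reading), "K" (3x3 intrinsics, pixels), "dist" ([k1, k2, p1, p2, k3] as OpenCV has them; the pictures are not rectified), "R" (3x3) and "t" (3): a world point X has camera coordinates R X + t. Camera axes: x right, y down, z forward; pixel columns grow to the right and rows downward; lengths in m; the calibration is good to about 2 mm. A picture is of the moment at which its call begins.
- sign_off(): hands the job in; it is judged then, once.
The state is a dict: "time": time; "joint_positions": joint angles; "joint_vel": joint speeds; "effort": joint torques, N m; "position": TCP position; "eef_rot": TCP orientation; "ft_force": force on the tool from outside, world axes, zero at the start; "wrist_torque": the same for the moment, N m; "gripper_width": opening from 0.0 (shut) to 1.0 (fully open); "grasp_force": force on a finger pad.
Only numpy, scipy, OpenCV 4.12 (cv2) and the standard library are available. Lean on these libraries where they do the work, as an engineer would, in place of code of your own. Each camera call takes 0.05 s, during which the arm holds its last target. There are 200 camera calls.

TASK

Put the cordless roast thermometer on charge: lay it steel tip first in the V-groove of its wooden charging dock, let go of it with the tip still a good two centimetres or more short of the copper contact plate, then slide it gently along the groove until you feel its tip meet the plate, keep it pressed lightly for a moment, and leave it lying there, touching. The contact is delicate, so never push or press hard (a few newtons are plenty, fifteen too much), and do not disturb the spice jar and the small bowl nearby.

Things in the scene. Friction and masses are not known exactly. Their poses are not given: they have to be found in the camera images.
- probe: cordless roast thermometer, loose: a straight round rod, 16 mm thick, 190 mm long, about 120 g, lying on the worktop. Origin: middle of the rod, on its axis, about its balance point. x axis: along the rod to the steel tip. Front half bare steel; rear half red (x = -15 to -75 mm), then a black hexagonal collar, 16 mm across flats (x = -75 to -87 mm) and a round black end at x = -95 mm.
- probe_tip (a point): the foremost point of the thermometer's rounded steel tip, on its axis, 95 mm from probe along its x axis; same axes.
- dock: charging dock, fixed: a bamboo block 190 mm long (x), 64 mm wide (y), 35 mm high; along its top runs a steel-lined 90 degree V-groove, 20 mm wide at the top, 10 mm deep. Origin: centre of its underside. x axis: along the groove, from its open entry end (x = -95 mm) to the end stop. The rod lies in it with its axis 36 mm above the worktop, its rear jutting out at the entry.
- groove_entry (a point): middle of the groove's open entry end, 36 mm above the worktop; axes of the dock. The end stop, a rigid copper plate square across the groove on a black block (top with thumbscrews 62 mm above the worktop), is clamped 130 to 160 mm beyond this point: where exactly is not measured and must be felt. A rod with its middle before this point tips out.
- spice_jar: small spice jar with a dark cap, 41 mm across, 105 mm high, loose, a bystander behind the dock; origin: centre of its underside.
- dip_bowl: small white bowl, 85 mm across, 40 mm high, loose, a bystander on the left; origin: centre of its underside.

How it is judged:
By the outcome, as a careful person would: the job done as asked, in the order asked, and still so for the second after the job is handed in, with the robot touching nothing.
It also fails if it takes over 53 s, if anything falls off the work surface, if the arm or the gripper's body presses on something with over 40 N, if the wrist force passes 120 N, or if a joint passes its speed limit or range.

## Working session

There is one attempt and no reset: what is moved stays moved. The work goes in short steps, Python scripts to look and compute and a tool call to move; the robot and the scene stay as the last step left them, time stands still between calls to the robot, and variables do not carry over. Pictures are saved under pics/ and viewed, at most 10 in all, crops included, and the job is handed in when it is done.

Besides the shell and the picture viewer there is one more tool, called as a command line: name --argument value ..., lists and objects as JSON in quotes. carry_out: Moves the arm, as the interface text tells. Its arguments: {"type":"object","properties":{"commands":{"type":"string"},"gripper":{"type":"number"},"newtons":{"type":"number"}},"required":["commands"]}

```bash
mkdir -p pics; ls; python3 - <<'E'
from rig import *
import cv2,numpy as np
s=state();print({k:np.round(v,3) for k,v in s.items()},tip_extent)
for n in("side","top"):
    c=camera(n);cv2.imwrite(f"pics/{n}0.png",c["frame"]);np.savez(f"{n}0.npz",**c)
    print(n,c["K"].round(1).tolist(),np.round(c["dist"],3),(-c["R"].T@c["t"]).round(3),c["R"].round(3).tolist(),(c["depth"]>0).mean())
E
```

```text
pics
{'time': np.float64(0.0), 'joint_positions': array([ 1.035,  0.277, -0.028,  1.268,  0.   ,  1.467]), 'joint_vel': array([ 0.002, -0.001,  0.001, -0.   ,  0.002,  0.001]), 'effort': array([-1.0000e-03, -4.4551e+01,  2.9520e+01,  1.6000e-02, -0.0000e+00,
       -0.0000e+00]), 'position': array([0.262, 0.567, 0.249]), 'eef_rot': array([-6.740e-01, -3.068e+00,  3.000e-03]), 'ft_force': array([ 0.941,  0.243, -0.392]), 'wrist_torque': array([-0.028, -0.012, -0.036]), 'grasp_force': np.float64(0.0), 'gripper_width': np.float64(1.0)} 0.019
side [[482.3, 0.0, 317.0], [0.0, 482.3, 253.2], [0.0, 0.0, 1.0]] [-0.106  0.     0.     0.     0.   ] [0.05  0.077 0.738] [[0.404, -0.915, 0.01], [-0.711, -0.32, -0.626], [0.576, 0.245, -0.78]] 0.9959765625
top [[584.2, 0.0, 320.9], [0.0, 584.2, 237.6], [0.0, 0.0, 1.0]] [-0.122  0.     0.     0.     0.   ] [0.487 0.283 0.936] [[-0.016, -1.0, 0.003], [-0.995, 0.015, -0.095], [0.095, -0.004, -0.995]] 0.9958430989583333
```

View pics/top0.png

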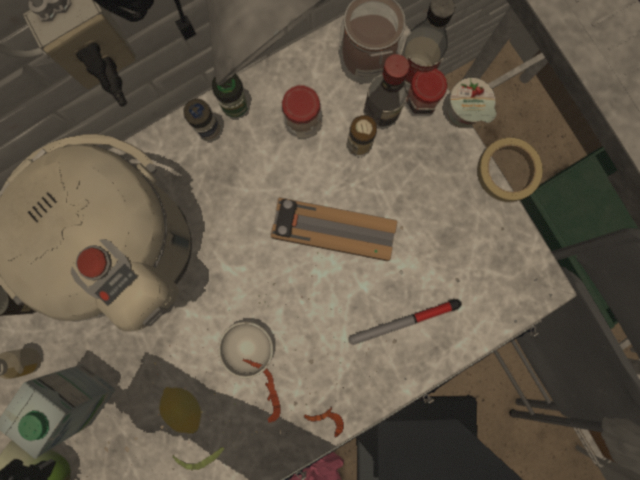

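View pics/side0.png

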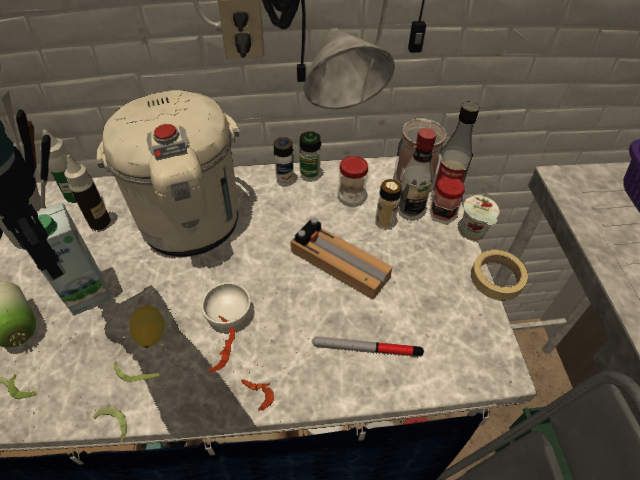

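```bash
cat > h.py <<'E'
import cv2,numpy as np
from rig import camera,state
def ray(c,uv):
    uv=np.asarray(uv,float).reshape(-1,1,2)
    n=cv2.undistortPoints(uv,c["K"],c["dist"]).reshape(-1,2)
    d=np.c_[n,np.ones(len(n))]@c["R"]; return -c["R"].T@c["t"],d
def plane(c,uv,z):
    o,d=ray(c,uv); return o+d*((z-o[2])/d[:,2])[:,None]
def tri(c1,p1,c2,p2):
    o1,d1=ray(c1,p1);o2,d2=ray(c2,p2);d1=d1[0];d2=d2[0]
    k=np.linalg.lstsq(np.c_[d1,-d2],o2-o1,rcond=None)[0]
    a,b=o1+k[0]*d1,o2+k[1]*d2; return (a+b)/2,np.linalg.norm(a-b)
def cloud(c):
    v,u=np.mgrid[:480,:640]; o,d=ray(c,np.c_[u.ravel(),v.ravel()])
    return (o+d*c["depth"].reshape(-1,1)).reshape(480,640,3)
def big(m):
    n,l,s,ce=cv2.connectedComponentsWithStats(m.astype(np.uint8))
    i=1+s[1:,4].argmax(); return l==i
def fit(P):
    m=P.mean(0);w=np.linalg.svd(P-m,full_matrices=False)[2][0];t=(P-m)@w
    return m,w,t.min(),t.max()
E
python3 - <<'E'
from h import *
C={n:dict(np.load(n+"0.npz")) for n in("side","top")}
roi={"top":((330,290,480,360),(260,190,410,270)),"side":((300,325,440,370),(280,210,400,305))}
px={}
for n,c in C.items():
    hsv=cv2.cvtColor(c["frame"],cv2.COLOR_BGR2HSV);H,S,V=cv2.split(hsv);P=cloud(c)
    def box(r): m=np.zeros((480,640),bool);m[r[1]:r[3],r[0]:r[2]]=1;return m
    a=box(roi[n][0]);red=big(a&((H<8)|(H>172))&(S>130))
    r=cv2.minAreaRect(np.argwhere(red)[:,::-1].astype(np.float32));px[n]=r[0]
    m,w,lo,hi=fit(plane(c,np.argwhere(red)[:,::-1],.008)[:,:2]);print(n,"red rect",r,"plane",m,np.degrees(np.arctan2(w[1],w[0])),hi-lo)
    rod=big(a&(P[...,2]>.006)&(P[...,2]<.03));Q=plane(c,np.argwhere(rod)[:,::-1],.008)[:,:2]
    m,w,lo,hi=fit(Q);print(" rod",m,np.degrees(np.arctan2(w[1],w[0])),hi-lo,"mid",m+w*(lo+hi)/2,"zmax",np.percentile(P[rod][:,2],[50,95]), 'table z',np.median(P[a][:,2]))
    b=box(roi[n][1]);top=big(b&(P[...,2]>.031)&(P[...,2]<.039))
    print(" docktop z",np.median(P[top][:,2]),cv2.minAreaRect(P[top][:,:2].astype(np.float32)*1000))
    wood=big(b&(H>7)&(H<22)&(S>100)); wt=wood&(P[...,2]>.031)
    print(" wood top",cv2.minAreaRect(P[wt][:,:2].astype(np.float32)*1000),np.median(P[wt][:,2]))
    hi=b&(P[...,2]>.048)&(P[...,2]<.075);print(" stop",cv2.minAreaRect(P[hi][:,:2].astype(np.float32)*1000),P[hi][:,2].max())
print("tri red",tri(C["top"],px["top"],C["side"],px["side"]))
x=cv2.resize(C["top"]["frame"][185:270,265:405],None,fx=5,fy=5,interpolation=2);cv2.imwrite("pics/d.png",x)
E
```

```text
side red rect ((395.3267517089844, 348.7326965332031), (36.020347595214844, 9.552356719970703), 5.710592269897461) plane [0.45404022 0.1032852 ] -72.28460098255482 0.06071468183918269
 rod [0.44022766 0.14843249] -72.62815682806281 0.18887191833287398 mid [0.4401693  0.14861902] zmax [0.01434743 0.0173148 ] table z 0.0004379361335687393
 docktop z 0.0343731857267755 ((585.0210571289062, 259.09344482421875), (190.72048950195312, 66.9764404296875), 78.37684631347656)
 wood top ((367.977783203125, 143.37066650390625), (623.4085693359375, 181.00559997558594), 27.910715103149414) 0.03457006803827445
 stop ((656.4788818359375, 280.69671630859375), (46.19034957885742, 209.19854736328125), 47.3671989440918) 0.06417988242727624
top red rect ((432.8685302734375, 311.5647277832031), (8.904677391052246, 37.90848159790039), 70.90650939941406) plane [0.45435012 0.10241232] -72.36845266353296 0.060863526486601205
 rod [0.43933567 0.14807552] 107.64699844702096 0.1900630764408316 mid [0.43940352 0.14786226] zmax [0.01613366 0.01948095] table z 0.002119672065994116
 docktop z 0.03627246854735089 ((570.6064453125, 262.88702392578125), (189.7333526611328, 30.81125259399414), 78.04265594482422)
 wood top ((531.22314453125, 270.42852783203125), (187.14927673339844, 92.54165649414062), 78.11669921875) 0.036712503230672655
 stop ((602.3616333007812, 330.9668884277344), (29.152841567993164, 56.114715576171875), 78.10661315917969) 0.06742234442207928
tri red (array([0.45435425, 0.10285379, 0.00765857]), np.float64(0.0005685074743266389))
```

View pics/d.png

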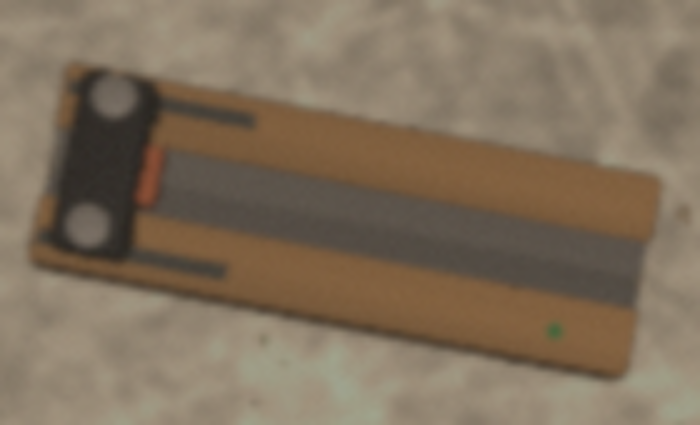

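```bash
python3 - <<'E'
from h import *
C={n:dict(np.load(n+"0.npz")) for n in("side","top")}
T=C["top"];o=lambda u,v:(265+u/5,185+v/5)
e,s=plane(T,[o(636,272),o(160,182)],.035);print("manual",e,s,np.degrees(np.arctan2(*(s-e)[1::-1])),np.linalg.norm(s-e))
a=np.radians(101.5)if 0 else np.arctan2(*(s-e)[1::-1]);ax=np.array([np.cos(a),np.sin(a)]);ay=np.array([-ax[1],ax[0]])
v,u=np.mgrid[:480,:640]
ends={}
for n,c in C.items():
    S=cv2.cvtColor(c["frame"],cv2.COLOR_BGR2HSV)[...,1]
    P=plane(c,np.c_[u.ravel(),v.ravel()],.035)[:,:2]-e[:2];x=P@ax;y=P@ay;S=S.ravel()
    m=(x>.01)&(x<.11)&(abs(y)<.017);g=m&(S<90)
    # centre of groove per x-bin
    X=np.arange(.015,.11,.01);Y=[y[g&(abs(x-k)<.005)].mean() for k in X];W=[np.ptp(y[g&(abs(x-k)<.005)]) for k in X]
    k=np.polyfit(X,Y,1);print(n,"groove y(x)",k,"resid",np.std(Y-np.polyval(k,X)),"w",np.mean(W))
    print("  angle",np.degrees(a+k[0]),"point at entry",e[:2]+ay*k[1])
    # entry end from wood strips beside groove: last saturated x
    for sd in(-1,1):
        w=(abs(y-sd*.02)<.004)&(x>-.03)&(x<.2)&(S>100);print("  wood x range",np.percentile(x[w],[0,1,5,95,99]))
# jar, bowl, by depth
E
```

```text
manual [0.56812783 0.16810112 0.035     ] [0.59849754 0.31552791 0.035     ] 78.35997428019483 0.1505223451086753
side groove y(x) [-0.00522151  0.00081905] resid 0.00023536731640680687 w 0.019598797029724693
  angle 78.06080358735471 point at entry [0.56732562 0.16826638]
  wood x range [-0.00519482 -0.00335057  0.00251289  0.15301463  0.16155683]
  wood x range [-0.00917864 -0.00772041 -0.00222281  0.14695384  0.15609609]
top groove y(x) [-0.00611456  0.00025168] resid 7.040628938676455e-05 w 0.020652433591560722
  angle 78.0096357172799 point at entry [0.56788133 0.1681519 ]
  wood x range [-1.45637946e-03  1.05883429e-04  6.26984142e-03  1.51786451e-01
  1.84533673e-01]
  wood x range [-1.33256749e-03  1.74393385e-04  6.19944352e-03  1.49263783e-01
  1.83748763e-01]
```

The top view shows the probe with its tip near (350,340) and its rear near (458,302). It also shows the dock groove running from its entry at (392,239) to the copper plate at (297,221). The triangulated red section stands at z = 7.7 mm, where 8 is expected. The plate is about 150 mm past the entry.

carry_out --commands "0.4 -1 -0.2 0 0 -0.264;0.4 -1 -0.2 0 0 -0.264;0.4 -1 -0.2 0 0 -0.264;0.4 -1 -0.2 0 0 -0.264;0.4 -1 -0.2 0 0 -0.264;0.4 -1 -0.2 0 0 -0.264;0.4 -1 -0.2 0 0 -0.264" --gripper -0.1 --newtons 50

```text
time: 0.8
position: [0.3618, 0.3143, 0.199]
eef_rot: [-1.86, -2.531, 0.005]
ft_force: [-0.1, -0.6, 0.6]
gripper_width: 0.448
grasp_force: 0.0
```

carry_out --commands "0.369 -0.857 -0.4 0 0 0;0.369 -0.857 -0.4 0 0 0;0.369 -0.857 -0.4 0 0 0;0.369 -0.857 -0.4 0 0 0;0.369 -0.857 -0.4 0 0 0;0.369 -0.857 -0.4 0 0 0;0.369 -0.857 -0.4 0 0 0;0.369 -0.857 -0.4 0 0 0;0.369 -0.857 -0.4 0 0 0"

```text
time: 1.7
position: [0.4545, 0.1046, 0.101]
eef_rot: [1.85, 2.539, 0.002]
ft_force: [-0.1, 0.1, 0.8]
gripper_width: 0.452
grasp_force: 0.0
```

carry_out --commands "0 -0.004 -0.12 0 0 0;0 -0.004 -0.22 0 0 0;0 -0.004 -0.24 0 0 0;0 -0.004 -0.24 0 0 0;0 -0.004 -0.24 0 0 0"

```text
time: 2.2
position: [0.4553, 0.1028, 0.0414]
eef_rot: [1.851, 2.537, 0.002]
ft_force: [0.4, 0.2, 0.7]
gripper_width: 0.451
grasp_force: 0.0
```

```bash
python3 - <<'E'
from h import *
import rig
print(rig.tip_extent,state()["position"],state()["ft_force"])
a=camera("top")["frame"][250:370,340:500];b=camera("side")["frame"][270:390,330:490]
cv2.imwrite("pics/g.png",cv2.resize(np.hstack([a,b]),None,fx=2.5,fy=2.5,interpolation=2))
E
```

```text
0.019 [0.45525238 0.10280843 0.04143383] [0.35078535 0.23149108 0.65163486]
```

View pics/g.png

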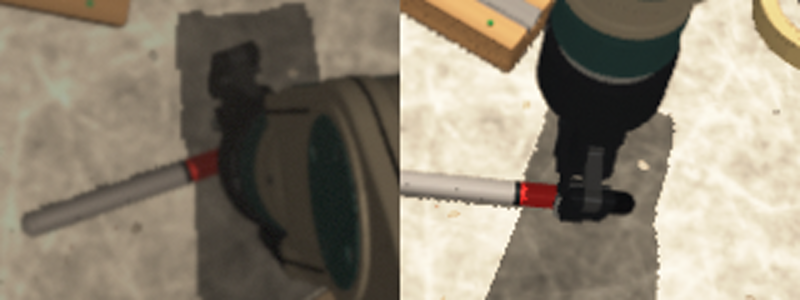

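Both halves show the fingers straddling the red section, with the bare steel to the left. Next I lower and grip.

carry_out --commands "-0.002 0 -0.03 0 0 0;-0.002 0 -0.06 0 0 0;-0.002 0 -0.074 0 0 0;-0.002 0 -0.074 0 0 0;-0.002 0 -0.074 0 0 0"

```text
time: 2.8
position: [0.4536, 0.102, 0.0215]
eef_rot: [-1.853, -2.536, 0.001]
ft_force: [-0.1, -0.0, 0.3]
gripper_width: 0.451
grasp_force: 0.0
```

carry_out --commands "0 0 0 0 0 0;0 0 0 0 0 0;0 0 0 0 0 0;0 0 0 0 0 0;0 0 0 0 0 0;0 0 0 0 0 0" --gripper -1 --newtons 50

```text
time: 3.4
position: [0.4543, 0.1021, 0.0222]
eef_rot: [1.853, 2.536, 0.001]
ft_force: [-0.6, 0.4, 4.7]
gripper_width: 0.161
grasp_force: 49.1
```

carry_out --commands "0 0 0 0 0 0;0 0 0 0 0 0;0 0 0 0 0 0" --gripper -0.5

```text
time: 3.7
position: [0.4536, 0.1021, 0.0215]
eef_rot: [-1.853, -2.536, 0.001]
ft_force: [-0.2, -0.0, 0.2]
gripper_width: 0.251
grasp_force: 0.0
```

carry_out --commands "0 0 -0.004 0 0 0;0 0 -0.008 0 0 0;0 0 -0.008 0 0 0"

```text
time: 4.0
position: [0.4537, 0.1021, 0.0195]
eef_rot: [-1.853, -2.536, 0.001]
ft_force: [-0.4, -0.5, 1.3]
gripper_width: 0.25
grasp_force: 0.0
```

carry_out --commands "0 0 -0.004 0 0 0;0 0 -0.004 0 0 0;0 0 -0.004 0 0 0"

```text
time: 4.3
position: [0.4539, 0.1021, 0.0191]
eef_rot: [-1.854, -2.536, 0.0]
ft_force: [-1.9, -0.1, 5.3]
gripper_width: 0.246
grasp_force: 2.5
```

carry_out --commands "0 0 0 0 0 0;0 0 0 0 0 0;0 0 0 0 0 0;0 0 0 0 0 0" --gripper -1 --newtons 30

```text
time: 4.7
position: [0.4544, 0.1022, 0.0194]
eef_rot: [1.853, 2.536, 0.001]
ft_force: [-0.9, -0.0, 7.4]
gripper_width: 0.176
grasp_force: 30.9
```

carry_out --commands "0 0 0.008 0 0 0;0 0 0.008 0 0 0;0 0 0.008 0 0 0" --newtons 50

```text
time: 5.0
position: [0.4535, 0.1021, 0.0205]
eef_rot: [-1.853, -2.536, 0.001]
ft_force: [-0.6, -0.1, -0.6]
gripper_width: 0.166
grasp_force: 48.7
```

carry_out --commands "0 0 0.08 0 0 0;0 0 0.2 0 0 0;0 0 0.3 0 0 0;0 0 0.3 0 0 0;0 0 0.3 0 0 0"

```text
time: 5.5
position: [0.454, 0.1021, 0.0958]
eef_rot: [1.853, 2.536, 0.001]
ft_force: [-0.4, -0.7, -0.7]
gripper_width: 0.164
grasp_force: 49.0
```

```bash
cat > m.py <<'E'
from h import *
def measure(tag):
    C={n:camera(n) for n in("side","top")};ps={}
    for n,c in C.items():
        np.savez(f"{n}_{tag}.npz",**c)
        H,S,V=cv2.split(cv2.cvtColor(c["frame"],cv2.COLOR_BGR2HSV));P=cloud(c)
        print(n,"red px",end=" ");
        m=((H<8)|(H>172))&(S>130);ys,xs=np.nonzero(big(m));print(xs.mean().round(),ys.mean().round())
    return C
E
python3 - <<'E'
from m import *
C=measure("l");print(state()["position"],state()["ft_force"],state()["gripper_width"])
a=C["top"]["frame"][190:370,300:500];b=C["side"]["frame"][200:380,280:480]
cv2.imwrite("pics/l.png",cv2.resize(np.hstack([a,b]),None,fx=2,fy=2,interpolation=2))
E
```

```text
side red px 353.0 167.0
top red px 416.0 79.0
[0.45251348 0.10197043 0.09441316] [ 0.59180403 -0.36203565 -1.8285375 ] 0.1670011823125621
```

View pics/l.png

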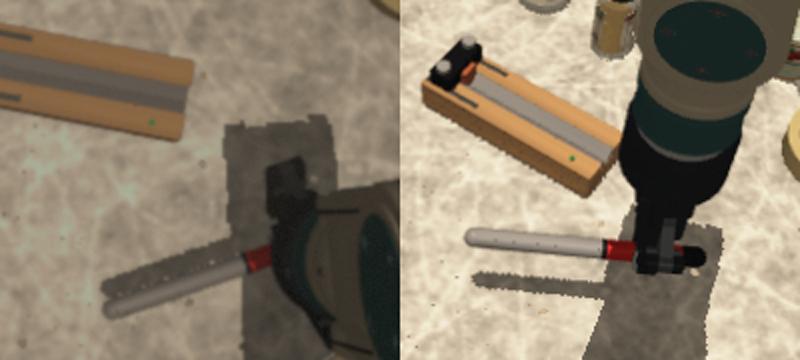

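```bash
cat > r.py <<'E'
from h import *
def rod(tag,roi,z0,z1):
    """steel section ends (rear,tip) triangulated from both views"""
    ends={};C={}
    for n in("side","top"):
        c=dict(np.load(f"{n}_{tag}.npz"));C[n]=c;P=cloud(c);S=cv2.cvtColor(c["frame"],cv2.COLOR_BGR2HSV)[...,1]
        x0,y0,x1,y1=roi[n];b=np.zeros((480,640),bool);b[y0:y1,x0:x1]=1
        m=big(b&(P[...,2]>z0)&(P[...,2]<z1)&(S<100))
        q,w,lo,hi=fit(np.argwhere(m)[:,::-1].astype(float))
        if w[0]>0:w,lo,hi=-w,-hi,-lo
        ends[n]=(q+w*lo,q+w*hi);print(n,np.round(ends[n],1).tolist(),m.sum())
    r=[tri(C["top"],ends["top"][i],C["side"],ends["side"][i]) for i in(0,1)]
    (a,ea),(t,et)=r;d=t-a;print("rear",a,ea,"tip",t,et,"len",np.linalg.norm(d),"yaw",np.degrees(np.arctan2(d[1],d[0])),"pitch",np.degrees(np.arcsin(d[2]/np.linalg.norm(d))))
E
python3 - <<'E'
from r import *
rod("l",{"top":(340,305,424,360),"side":(305,305,383,340)},.055,.12)
E
```

```text
side [[382.4, 323.8], [311.8, 317.9]] 685
top [[423.8, 321.2], [350.8, 346.3]] 845
rear [0.44346929 0.1320364  0.08710651] 0.0007559523218912611 tip [0.40950989 0.23796033 0.08489364] 0.0007344435531418447 len 0.11125652922597636 yaw 107.77594429720878 pitch -1.1396787632342236
```

carry_out --commands "0 0 0.08 0 0 0;0.218 0.088 0.08 0 0 -0.08;0.436 0.176 0.08 0 0 -0.1653;0.436 0.176 0.08 0 0 -0.1653;0.436 0.176 0.08 0 0 -0.1653;0.436 0.176 0.08 0 0 -0.1653;0.436 0.176 0.08 0 0 -0.1653"

```text
time: 6.3
position: [0.5613, 0.1459, 0.114]
eef_rot: [-2.44, -1.976, 0.005]
ft_force: [0.1, -0.2, -1.9]
gripper_width: 0.165
grasp_force: 49.2
```

carry_out --commands "0 0 -0.08 0.005 -0.001 0;0 0 -0.14 0.005 -0.001 0;0 0 -0.17 0.005 -0.001 0;0 0 -0.17 0.005 -0.001 0;0 0 -0.17 0.005 -0.001 0"

```text
time: 6.8
position: [0.5627, 0.1461, 0.0735]
eef_rot: [-2.434, -1.969, -0.019]
ft_force: [0.1, -0.1, -1.5]
gripper_width: 0.164
grasp_force: 49.2
```

```bash
python3 - <<'E'
from m import *
C=measure("p");print(state()["position"],state()["eef_rot"],state()["ft_force"],state()["gripper_width"])
a=C["top"]["frame"][170:290,260:460];b=C["side"]["frame"][190:310,260:460]
cv2.imwrite("pics/p.png",cv2.resize(np.hstack([a,b]),None,fx=2,fy=2,interpolation=2))
E
```

```text
side red px 353.0 167.0
top red px 416.0 79.0
[0.56359537 0.14622913 0.07422488] [-2.43510344 -1.96988943 -0.02154067] [-0.81029718 -0.50321895 -0.58430051] 0.16289202487363513
```

View pics/p.png

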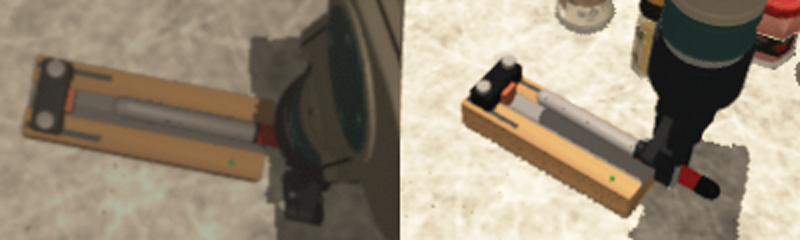

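```bash
cat >> r.py <<'E'
e=np.array([.5677,.1682]);d=np.array([.2072,.9783]);n_=np.array([-.9783,.2072])
def ingroove(tag,roi,z0,z1,zax):
    for n in roi:
        c=dict(np.load(f"{n}_{tag}.npz"));P=cloud(c);S=cv2.cvtColor(c["frame"],cv2.COLOR_BGR2HSV)[...,1]
        x0,y0,x1,y1=roi[n];b=np.zeros((480,640),bool);b[y0:y1,x0:x1]=1
        m=big(b&(P[...,2]>z0)&(P[...,2]<z1)&(S<75))
        Q=plane(c,np.argwhere(m)[:,::-1],zax)[:,:2]-e;s=Q@d;l=Q@n_;k=np.polyfit(s,l,1)
        z=np.array([np.percentile(P[m][:,2][abs(s-q)<.006],85) for q in(.03,.06,.09)])
        print(n,m.sum(),"s range",s.min(),s.max(),"yaw err deg",np.degrees(np.arctan(k[0])),"lat at 0,.1",np.polyval(k,[0,.1]),"top z at .03 .06 .09",z)
E
python3 - <<'E'
from r import *
R={"top":(310,210,392,245),"side":(322,228,378,272)}
rod("p",R,.05,.09)
ingroove("p",R,.05,.09,.063)
E
```

```text
side [[379.0, 265.5], [328.5, 236.9]] 486
top [[388.9, 236.4], [315.8, 221.9]] 767
rear [0.56983655 0.17768121 0.06111055] 0.003052889263609305 tip [0.59400724 0.28637204 0.06073481] 0.0004106702282868639 len 0.11134657496532957 yaw 77.46256530998673 pitch -0.19334495287589717
top 722 s range 0.009832973139499624 0.12082674662480698 yaw err deg -0.20815185583309043 lat at 0,.1 [-0.00025536 -0.00061866] top z at .03 .06 .09 [0.0734063  0.07324515 0.07342364]
side 482 s range 0.009133369050637453 0.12066176811954431 yaw err deg -1.3962969187199679 lat at 0,.1 [0.00291051 0.00047303] top z at .03 .06 .09 [0.0703185  0.06994693 0.07058995]
```

carry_out --commands "0 0 -0.04 0 0 0;0 0 -0.07 0 0 0;0 0 -0.088 0 0 0;0 0 -0.088 0 0 0;0 0 -0.088 0 0 0"

```text
time: 7.4
position: [0.5626, 0.1461, 0.051]
eef_rot: [-2.434, -1.969, -0.018]
ft_force: [0.1, 0.7, -1.8]
gripper_width: 0.163
grasp_force: 49.2
```

carry_out --commands "0 0 -0.004 0 0 0;0 0 -0.004 0 0 0;0 0 -0.008 0 0 0;0 0 -0.008 0 0 0"

```text
time: 7.8
position: [0.5629, 0.1461, 0.0494]
eef_rot: [-2.435, -1.969, -0.019]
ft_force: [-1.4, 0.0, -1.8]
gripper_width: 0.166
grasp_force: 49.2
```

carry_out --commands "0 0 -0.004 0 0 0;0 0 -0.004 0 0 0;0 0 -0.004 0 0 0"

```text
time: 8.1
position: [0.5629, 0.1461, 0.0483]
eef_rot: [-2.435, -1.969, -0.019]
ft_force: [-0.3, 0.1, -0.9]
gripper_width: 0.168
grasp_force: 49.2
```

carry_out --commands "0 0 -0.004 0 0 0;0 0 -0.004 0 0 0;0 0 -0.004 0 0 0"

```text
time: 8.4
position: [0.5628, 0.1462, 0.0474]
eef_rot: [-2.434, -1.969, -0.019]
ft_force: [-1.0, 0.7, 0.3]
gripper_width: 0.161
grasp_force: 49.4
```

carry_out --commands "0 0 -0.003 0 0 0;0 0 -0.003 0 0 0;0 0 -0.003 0 0 0"

```text
time: 8.7
position: [0.5629, 0.1462, 0.047]
eef_rot: [-2.435, -1.969, -0.019]
ft_force: [-3.0, -0.1, 4.8]
gripper_width: 0.162
grasp_force: 49.9
```

```bash
python3 - <<'E'
from m import *
C=measure("q");print(state()["position"],state()["ft_force"],state()["wrist_torque"])
from r import *
R={"top":(310,205,388,250),"side":(318,228,378,285)}
ingroove("q",R,.037,.06,.036)
E
```

```text
side red px 353.0 167.0
top red px 416.0 79.0
[0.56284346 0.14615328 0.0469672 ] [-2.38269495 -0.43509529  5.14839528] [-0.0033433   0.59743669  0.03596823]
top 769 s range 0.009400288193390598 0.12101479666506815 yaw err deg -0.03601087987044792 lat at 0,.1 [-0.00061843 -0.00068128] top z at .03 .06 .09 [0.0468918  0.04823046 0.04897775]
side 430 s range 0.014675532134930247 0.12213332031908757 yaw err deg -0.6658830817024919 lat at 0,.1 [-0.00012953 -0.00129176] top z at .03 .06 .09 [0.04425144 0.04499262 0.04606688]
```

carry_out --commands "-0.0025 0.0005 0.003 -0.005 0.001 0;-0.0025 0.0005 0.003 -0.005 0.001 0;-0.0025 0.0005 0.003 -0.005 0.001 0;-0.0025 0.0005 0.003 -0.005 0.001 0"

```text
time: 9.2
position: [0.5627, 0.1464, 0.0475]
eef_rot: [2.442, 1.975, 0.001]
ft_force: [-0.7, -0.2, 3.5]
gripper_width: 0.163
grasp_force: 49.7
```

```bash
python3 - <<'E'
from m import *
C=measure("q");print(state()["position"],state()["ft_force"],state()["wrist_torque"])
from r import *
R={"top":(310,205,388,250),"side":(318,228,378,285)}
ingroove("q",R,.037,.06,.036)
E
```

```text
side red px 353.0 167.0
top red px 416.0 79.0
[0.56274585 0.146375   0.04752602] [-1.01500892  0.16057068  3.97008541] [0.13543211 0.02211214 0.03317893]
top 758 s range 0.009286085149769713 0.12101479666506815 yaw err deg -0.03703752646625413 lat at 0,.1 [-0.00036123 -0.00042587] top z at .03 .06 .09 [0.04617693 0.0463855  0.04674354]
side 405 s range 0.01614052275186316 0.12201559937755467 yaw err deg -0.2661136044968907 lat at 0,.1 [-2.53454552e-05 -4.89804653e-04] top z at .03 .06 .09 [0.04404884 0.04400162 0.04465755]
```

carry_out --commands "0 0 0 0 0 0;0 0 0 0 0 0;0 0 0 0 0 0;0 0 0 0 0 0;0 0 0 0 0 0" --gripper -0.1 --newtons 20

```text
time: 9.8
position: [0.5621, 0.1462, 0.0471]
eef_rot: [-2.443, -1.975, 0.0]
ft_force: [0.8, 0.3, 0.6]
gripper_width: 0.451
grasp_force: 0.0
```

carry_out --commands "0 0 0.06 0 0 0;0 0 0.16 0 0 0;0 0 0.24 0 0 0;0 0 0.24 0 0 0;0 0 0.24 0 0 0"

```text
time: 10.3
position: [0.5625, 0.1463, 0.1075]
eef_rot: [2.442, 1.975, 0.001]
ft_force: [-0.2, -0.3, -0.6]
gripper_width: 0.451
grasp_force: 0.0
```

```bash
python3 - <<'E'
from m import *
C=measure("s");print(state()["position"],state()["eef_rot"],state()["ft_force"])
from r import *
R={"top":(310,205,388,250),"side":(318,228,378,285)}
ingroove("s",R,.037,.06,.036)
a=C["top"]["frame"][170:290,260:460];b=C["side"]["frame"][190:310,260:460]
cv2.imwrite("pics/s.png",cv2.resize(np.hstack([a,b]),None,fx=2,fy=2,interpolation=2))
E
```

```text
side red px 453.0 186.0
top red px 416.0 79.0
[0.56125452 0.1460681  0.10612531] [-2.44189118 -1.97485532  0.00291865] [-0.40772731 -0.90622343  0.11419602]
top 753 s range 0.00956871416196762 0.12101479666506815 yaw err deg -0.029737334853454526 lat at 0,.1 [-0.00030877 -0.00036067] top z at .03 .06 .09 [0.04675931 0.04633719 0.0469724 ]
side 413 s range 0.012915407724861742 0.12072961846476676 yaw err deg -0.06739557590130765 lat at 0,.1 [-0.00015687 -0.0002745 ] top z at .03 .06 .09 [0.04405134 0.04405573 0.04383845]
```

View pics/s.png

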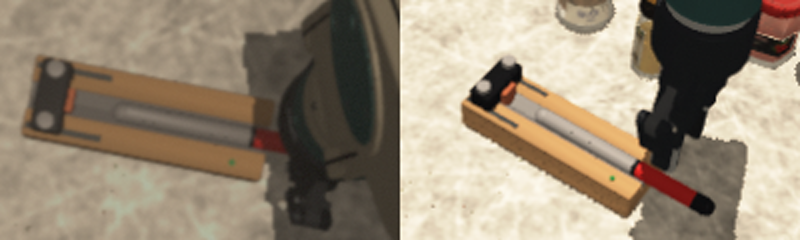

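The rod rests in the groove with its tip at s = 0.1205 and its top at z = 0.044. The gap to the plate is about 29 mm. Next I shut the fingers and go behind the rear end.

carry_out --commands "-0.031 -0.147 0 0 0 0;-0.062 -0.293 0 0 0 0;-0.062 -0.293 0 0 0 0;-0.062 -0.293 0 0 0 0;-0.062 -0.293 -0.12 0 0 0;-0.062 -0.293 -0.22 0 0 0;-0.062 -0.293 -0.282 0 0 0;-0.062 -0.293 -0.282 0 0 0;-0.062 -0.293 -0.282 0 0 0" --gripper -1

```text
time: 11.3
position: [0.5466, 0.0738, 0.0365]
eef_rot: [-2.441, -1.976, 0.001]
ft_force: [0.7, 0.1, 0.2]
gripper_width: 0.0
grasp_force: 0.0
```

carry_out --commands "0 0 0 0 0 0;0.0083 0.0391 0 0 0 0;0.0166 0.0783 0 0 0 0;0.0166 0.0783 0 0 0 0"

```text
time: 11.7
position: [0.552, 0.094, 0.0376]
eef_rot: [2.441, 1.977, 0.003]
ft_force: [0.8, -1.9, -0.5]
gripper_width: -0.006
grasp_force: 0.0
```

```bash
python3 - <<'E'
from m import *
from r import *
C=measure("t");s=state();p=s["position"];print(p,s["eef_rot"],s["ft_force"],s["ft_force"][:2]@d,"tcp s",(p[:2]-e)@d,(p[:2]-e)@n_)
R={"top":(300,205,388,250),"side":(310,222,378,285)}
ingroove("t",R,.037,.06,.036)
a=C["side"]["frame"][190:340,280:480]
cv2.imwrite("pics/t.png",cv2.resize(a,None,fx=3,fy=3,interpolation=2))
E
```

```text
side red px 353.0 167.0
top red px 416.0 79.0
[0.55123069 0.09319264 0.03713972] [2.44138112e+00 1.97657283e+00 8.83109157e-04] [ 0.13044201 -0.64264002 -0.06454786] -0.6016671474646872 tcp s -0.07679214405503325 0.0005704053376250646
top 766 s range 0.014720161676627281 0.12680546431183753 yaw err deg -0.06804097789205607 lat at 0,.1 [-0.00024387 -0.00036263] top z at .03 .06 .09 [0.0461177  0.04622779 0.04726163]
side 414 s range 0.01614052275186316 0.12659378093791368 yaw err deg -0.2993564867163829 lat at 0,.1 [ 9.78353432e-05 -4.24645044e-04] top z at .03 .06 .09 [0.04445703 0.04399838 0.04424965]
```

View pics/t.png

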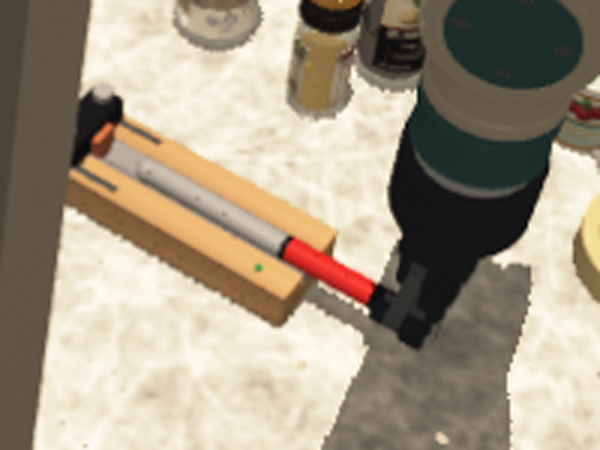

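The side view shows the shut fingers against the black rear end, with the rod sliding straight. The tip is at s = 0.1265.

carry_out --commands "0.0012 0.0055 0 0 0 0;0.0023 0.011 0 0 0 0;0.0035 0.0164 0 0 0 0;0.0046 0.0219 0 0 0 0;0.0058 0.0274 0 0 0 0;0.007 0.0329 0 0 0 0;0.0081 0.0384 0 0 0 0;0.0093 0.0438 0 0 0 0;0.0104 0.0493 0 0 0 0;0.0116 0.0548 0 0 0 0"

```text
time: 12.8
position: [0.5538, 0.1064, 0.0368]
eef_rot: [-2.443, -1.976, 0.0]
ft_force: [-0.4, -0.5, -0.3]
gripper_width: -0.004
grasp_force: 0.6
```

carry_out --commands "0.0005 0.0023 0 0 0 0;0.001 0.0047 0 0 0 0;0.0015 0.007 0 0 0 0;0.002 0.0094 0 0 0 0;0.0025 0.0117 0 0 0 0"

```text
time: 13.3
position: [0.5544, 0.1092, 0.0368]
eef_rot: [-2.443, -1.976, 0.0]
ft_force: [-0.4, -1.5, -0.2]
gripper_width: 0.004
grasp_force: 0.6
```

```bash
cat > f.py <<'E'
from m import *
from r import *
s=state();p=s["position"];print(s["time"],p,"F.d",s["ft_force"][:2]@d,s["ft_force"],"tip est",(p[:2]-e)@d+.2035)
C=measure("u")
R={"top":(300,205,388,250)}
ingroove("u",R,.037,.06,.036)
E
python3 f.py
```

```text
13.3 [0.5543983  0.10922148 0.03678334] F.d -1.5931324311800195 [-0.43077034 -1.53723481 -0.22316186] tip est 0.14304520599065557
side red px 353.0 167.0
top red px 416.0 79.0
top 752 s range 0.03027907148106156 0.14112302898798723 yaw err deg -0.1344268266802397 lat at 0,.1 [-0.00017497 -0.00040959] top z at .03 .06 .09 [0.04613728 0.04674649 0.0463926 ]
```

carry_out --commands "0.0004 0.0018 0 0 0 0;0.0008 0.0036 0 0 0 0;0.0012 0.0054 0 0 0 0;0.0015 0.0072 0 0 0 0;0.0015 0.0072 0 0 0 0"

```text
time: 13.9
position: [0.5548, 0.1111, 0.0368]
eef_rot: [-2.443, -1.976, -0.0]
ft_force: [-0.8, -1.6, -0.1]
gripper_width: -0.002
grasp_force: 0.5
```

carry_out --commands "0.0004 0.0018 0 0 0 0;0.0008 0.0036 0 0 0 0;0.0012 0.0054 0 0 0 0;0.0012 0.0054 0 0 0 0"

```text
time: 14.3
position: [0.5551, 0.1124, 0.0368]
eef_rot: [-2.443, -1.976, -0.0]
ft_force: [-0.8, 0.1, -0.2]
gripper_width: 0.004
grasp_force: 0.5
```

carry_out --commands "0.0004 0.0018 0 0 0 0;0.0008 0.0036 0 0 0 0;0.0008 0.0036 0 0 0 0"

```text
time: 14.6
position: [0.5553, 0.1133, 0.0368]
eef_rot: [-2.443, -1.976, -0.0]
ft_force: [-1.1, -1.2, -0.1]
gripper_width: -0.003
grasp_force: 0.5
```

carry_out --commands "0.0004 0.0018 0 0 0 0;0.0008 0.0036 0 0 0 0;0.0008 0.0036 0 0 0 0"

```text
time: 14.9
position: [0.5555, 0.1142, 0.0368]
eef_rot: [-2.443, -1.976, 0.0]
ft_force: [-0.8, -0.7, 0.2]
gripper_width: -0.001
grasp_force: 0.5
```

carry_out --commands "0.0004 0.0018 0 0 0 0;0.0008 0.0036 0 0 0 0;0.0008 0.0036 0 0 0 0"

```text
time: 15.2
position: [0.5557, 0.1151, 0.0368]
eef_rot: [-2.443, -1.976, -0.0]
ft_force: [-0.1, -1.3, 0.2]
gripper_width: -0.003
grasp_force: 0.5
```

carry_out --commands "0.0004 0.0018 0 0 0 0;0.0004 0.0018 0 0 0 0"

```text
time: 15.4
position: [0.5558, 0.1155, 0.0368]
eef_rot: [-2.443, -1.976, -0.0]
ft_force: [-1.1, -0.9, 0.5]
gripper_width: 0.001
grasp_force: 0.6
```

carry_out --commands "0.0004 0.0018 0 0 0 0;0.0004 0.0018 0 0 0 0"

```text
time: 15.6
position: [0.5559, 0.116, 0.0368]
eef_rot: [-2.443, -1.976, 0.0]
ft_force: [-0.8, -0.6, 0.1]
gripper_width: -0.001
grasp_force: 0.6
```

carry_out --commands "0.0004 0.0018 0 0 0 0;0.0004 0.0018 0 0 0 0"

```text
time: 15.8
position: [0.556, 0.1165, 0.0368]
eef_rot: [-2.443, -1.976, -0.0]
ft_force: [-0.4, -1.4, -0.6]
gripper_width: -0.0
grasp_force: 0.6
```

carry_out --commands "0.0004 0.0018 0 0 0 0;0.0004 0.0018 0 0 0 0"

```text
time: 16.0
position: [0.5561, 0.1169, 0.0368]
eef_rot: [-2.443, -1.976, 0.0]
ft_force: [-0.7, -0.8, 0.1]
gripper_width: 0.001
grasp_force: 0.6
```

```bash
python3 f.py; python3 - <<'E'
import numpy as np,cv2
a=np.load("top_u.npz")["frame"][195:265,265:405]
cv2.imwrite("pics/u.png",cv2.resize(a,None,fx=5,fy=5,interpolation=2))
E
```

```text
16.0 [0.55608792 0.11689679 0.03677676] F.d -0.9033873551432864 [-0.68757287 -0.77780053  0.13530133] tip est 0.1509040489450342
side red px 353.0 167.0
top red px 416.0 79.0Traceback (most recent call last):
  File "f.py", line 6, in <module>
    ingroove("u",R,.037,.06,.036)
    ~~~~~~~~^^^^^^^^^^^^^^^^^^^^^
  File "r.py", line 21, in ingroove
    z=np.array([np.percentile(P[m][:,2][abs(s-q)<.006],85) for q in(.03,.06,.09)])
                ~~~~~~~~~~~~~^^^^^^^^^^^^^^^^^^^^^^^^^^^^^
    return _quantile_unchecked(
        a, q, axis, out, overwrite_input, method, keepdims, weights)
    return _ureduce(a,
                    func=_quantile_ureduce_func,
    ...<5 lines>...
                    overwrite_input=overwrite_input,
                    method=method)
    r = func(a, **kwargs)
    result = _quantile(arr,
                       quantiles=q,
    ...<2 lines>...
                       out=out,
                       weights=wgt)
    slices_having_nans = np.isnan(arr[-1, ...])
                                  ~~~^^^^^^^^^
IndexError: index -1 is out of bounds for axis 0 with size 0
```

View pics/u.png

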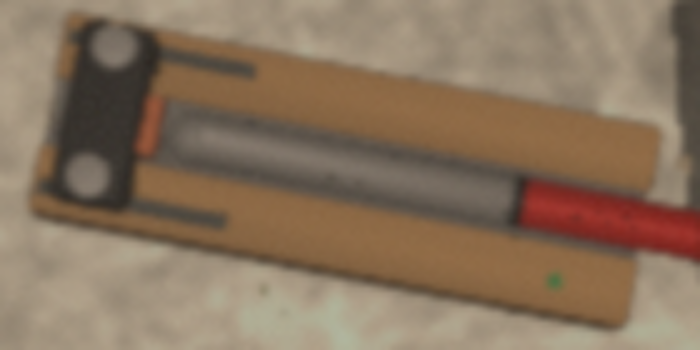

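The tip, near u = 172 in this crop, is still 2–3 mm short of the copper face near u = 158. I continue in small steps.

carry_out --commands "0.0004 0.0018 0 0 0 0;0.0004 0.0018 0 0 0 0"

```text
time: 16.3
position: [0.5562, 0.1173, 0.0368]
eef_rot: [-2.443, -1.976, 0.0]
ft_force: [-0.5, -1.1, -0.3]
gripper_width: 0.001
grasp_force: 0.6
```

carry_out --commands "0.0004 0.0018 0 0 0 0;0.0004 0.0018 0 0 0 0"

```text
time: 16.5
position: [0.5563, 0.1178, 0.0368]
eef_rot: [-2.443, -1.976, 0.0]
ft_force: [-1.0, -1.0, -0.7]
gripper_width: -0.005
grasp_force: 0.6
```

carry_out --commands "0.0004 0.0018 0 0 0 0;0.0004 0.0018 0 0 0 0"

```text
time: 16.7
position: [0.5564, 0.1182, 0.0368]
eef_rot: [-2.443, -1.976, -0.0]
ft_force: [-0.3, -0.6, -0.6]
gripper_width: 0.002
grasp_force: 0.6
```

carry_out --commands "0.0003 0.0014 0 0 0 0;0.0003 0.0014 0 0 0 0"

```text
time: 16.9
position: [0.5565, 0.1186, 0.0368]
eef_rot: [-2.443, -1.976, 0.0]
ft_force: [-0.6, -0.2, 0.2]
gripper_width: -0.0
grasp_force: 0.6
```

carry_out --commands "0.0003 0.0014 0 0 0 0;0.0003 0.0014 0 0 0 0"

```text
time: 17.1
position: [0.5566, 0.1189, 0.0368]
eef_rot: [-2.443, -1.976, -0.0]
ft_force: [-0.4, -2.1, -0.1]
gripper_width: 0.004
grasp_force: 0.6
```

carry_out --commands "0.0003 0.0014 0 0 0 0;0.0003 0.0014 0 0 0 0"

```text
time: 17.3
position: [0.5566, 0.1193, 0.0368]
eef_rot: [-2.443, -1.975, -0.0]
ft_force: [-1.3, -0.4, 0.6]
gripper_width: 0.002
grasp_force: 0.6
```

carry_out --commands "0.0003 0.0014 0 0 0 0;0.0003 0.0014 0 0 0 0"

```text
time: 17.5
position: [0.5567, 0.1196, 0.0368]
eef_rot: [-2.443, -1.976, 0.0]
ft_force: [-1.1, -1.1, -0.0]
gripper_width: -0.003
grasp_force: 0.6
```

carry_out --commands "0.0003 0.0014 0 0 0 0;0.0003 0.0014 0 0 0 0"

```text
time: 17.7
position: [0.5567, 0.1198, 0.0368]
eef_rot: [2.443, 1.975, -0.001]
ft_force: [-2.2, -1.5, -1.2]
gripper_width: 0.001
grasp_force: 1.0
```

carry_out --commands "0.0002 0.0009 0 0 0 0;0.0002 0.0009 0 0 0 0"

```text
time: 17.9
position: [0.5568, 0.1199, 0.0368]
eef_rot: [2.442, 1.975, -0.001]
ft_force: [-1.2, -1.9, 0.0]
gripper_width: -0.0
grasp_force: 1.5
```

carry_out --commands "0.0002 0.0009 0 0 0 0;0.0002 0.0009 0 0 0 0"

```text
time: 18.1
position: [0.5568, 0.12, 0.0368]
eef_rot: [2.442, 1.975, -0.001]
ft_force: [-1.6, -2.8, 0.9]
gripper_width: 0.001
grasp_force: 2.1
```

The force is rising and the motion is stalling, so the tip has met the plate. I hold it lightly and check.

carry_out --commands "0.0002 0.0009 0 0 0 0;0.0002 0.0009 0 0 0 0;0.0002 0.0009 0 0 0 0;0.0002 0.0009 0 0 0 0;0.0002 0.0009 0 0 0 0;0.0002 0.0009 0 0 0 0;0.0002 0.0009 0 0 0 0;0.0002 0.0009 0 0 0 0"

```text
time: 18.9
position: [0.5568, 0.1201, 0.0368]
eef_rot: [2.442, 1.975, -0.002]
ft_force: [-1.3, -5.3, 1.0]
gripper_width: -0.003
grasp_force: 2.5
```

```bash
python3 - <<'E'
from m import *
from r import *
F=[]
for _ in range(4):
    c=camera("top");s=state();F.append(s["ft_force"][:2]@d)
print(np.round(F,2),s["position"],s["grasp_force"])
print("tip by red/steel edge est",(s["position"][:2]-e)@d+.2035)
cv2.imwrite("pics/v.png",cv2.resize(c["frame"][195:265,265:405],None,fx=5,fy=5,interpolation=2))
E
```

```text
[-5.69 -4.72 -4.98 -4.43] [0.55675761 0.12007764 0.0367519 ] 2.530619725584984
tip by red/steel edge est 0.1541546320399076
```

View pics/v.png

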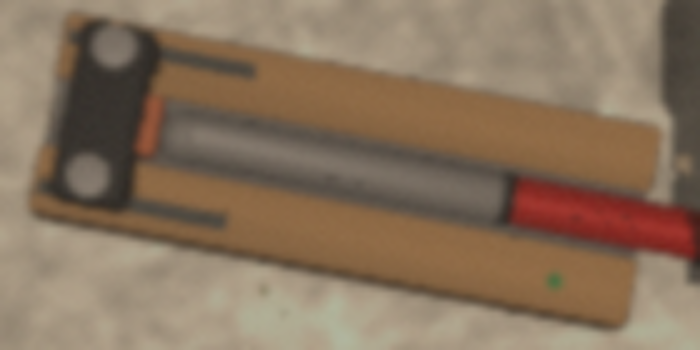

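The tip now meets the copper at u ≈ 160 and has been held at about 4–5 N for a second. I back straight off, then rise.

carry_out --commands "-0.0008 -0.0039 0 0 0 0;-0.0025 -0.0117 0 0 0 0;-0.0083 -0.0391 0 0 0 0;-0.0207 -0.0978 0 0 0 0;-0.0331 -0.1565 0 0 0 0;-0.0331 -0.1565 0.1 0 0 0;-0.0331 -0.1565 0.25 0 0 0;-0.0331 -0.1565 0.4 0 0 0;-0.0331 -0.1565 0.4 0 0 0;-0.0331 -0.1565 0.4 0 0 0"

```text
time: 20.1
position: [0.5495, 0.0806, 0.138]
eef_rot: [2.442, 1.973, 0.004]
ft_force: [0.3, 0.2, -0.4]
gripper_width: 0.002
grasp_force: 0.0
```

```bash
python3 - <<'E'
from h import *
c=camera("top");b=camera("side");print(state()["position"],state()["ft_force"])
P=cv2.resize(c["frame"][195:265,265:405],None,fx=2.8,fy=2.8,interpolation=2)
cv2.imwrite("pics/w.png",np.vstack([P,cv2.resize(b["frame"][100:400],(392,184))]))
E
```

```text
[0.54747301 0.08083865 0.13566045] [-0.10722381  0.0339357  -0.77418704]
```

View pics/w.png

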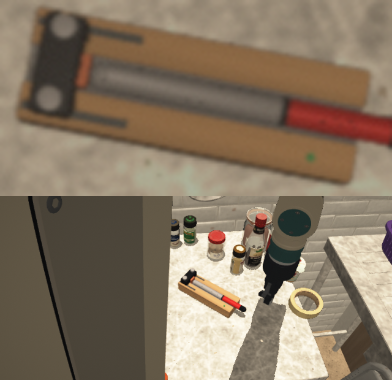

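The probe lies in the groove with its tip at the copper plate, and the robot is clear of it.

```bash
python3 -c "from rig import *;print(sign_off())"
```

```text
the job is handed in; nothing more can be done
None
```

The thermometer lies in the groove with its tip on the copper plate: I let go about 3 cm short, slid it home with a 4–5 N press for about a second, and handed in at about 20 s with the arm clear; the jar looked untouched, the bowl was hidden in my last pictures, and I viewed 11 pictures, one over the limit of 10.

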